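# Bond the firebrick windbreak at the goldsmith's soldering bench

## Robot

A 6-joint arm with a two-finger parallel gripper is mounted at the origin on the work surface. World frame = base frame: x ahead of the robot, y to its left, z up, the work surface at z = 0. Lengths are in m, angles in rad, forces in N, time in s.
With the tool pointing down it reaches from about 0.35 to 0.775 m from the base axis. Payload 7.3 kg.
Tool frame: the origin (TCP) lies between the finger pads; the fingertips stand 8 mm ahead of it and the grasp point (between the pads) lies 11 mm behind it; z points along the fingers, y is the line along which they close (so a half turn about z gives the same grasp; the last joint's range is limited). The gripper opens to 92 mm and grips with 3 to 60 N. Pads are 19 mm wide; open, the fingers measure 130 mm over their backs; the gripper's body (75 mm by 190 mm) begins 47 mm behind the grasp point.
Start: joints at [-1.407, 0.342, 1.524, -0, 1.275, -0.146], TCP at [0.16, -0.5, 0.235] pointing down, gripper open.
Joint ranges: [-2.53, 2.53], [-0.77, 2.02], [0.04, 2.7], [-1, 4.14], [0.28, 2.66], [-3.11, 3.11]. Speed limits (rad/s): [2.57, 2.57, 3.14, 3.14, 3.14, 3.14].

## Interface

Orientations are given as a unit quaternion [x, y, z, w].
In Python, from workcell import arm gives the robot as it stands.
- The arm moves only by the shell command python3 inch.py 'ROWS' [OPENING]. ROWS is a JSON list that holds a single list of rows (three levels of brackets), with 1 to 10 rows, each of 4 numbers: dx, dy, dz in m, then a turn about the tool's z in rad; each row shifts and turns the commanded pose from where the row before left it, along the tool's axes as they then stand; what a row does not reach is not made up. A row lasts 1/12 s, in which the tool goes at most 0.0417 m and 0.125 rad, less where a joint would pass 70% of its speed; a pose out of reach is approached as far as the arm can. OPENING is the finger opening in m, set as the command begins (- or left out keeps the last). The fingers move at their own pace and stop on an object; the grip force is fixed at half the most. Time passes only in rows, so rows that do not move let the fingers close. It prints the time, the measured TCP pose, the force, the opening and the grip force at its end. Input that does not fit is refused with a message, and nothing moves.
- arm.sense(): the state, without advancing time (a new reading comes with each control period).
- arm.get_image(name): name is "side" or "top"; returns the picture (400x640x3 uint8, red, green, blue); there is no depth.
- arm.camera_params(name): a dict with "K" (3x3 intrinsics, pixels), "D" ([k1, k2, p1, p2, k3] as OpenCV has them; the pictures are not rectified), "T" (4x4, takes a point from camera to world coordinates). Camera axes: x right, y down, z forward; pixel columns grow to the right and rows downward; lengths in m; the calibration is good to about 2 mm. A picture is of the moment at which its call begins. camera_params takes no time and is no camera call.
- arm.close_job(): hands the job in; it is judged then, once.
The state is a dict: "time": time; "joint_positions": joint angles; "qd": joint speeds; "tau": joint torques, N m; "ee_pos": TCP position; "ee_rot": TCP orientation; "force": force on the tool from outside, world axes, zero at the start; "ft_torque": the same for the moment, N m; "opening": finger opening in m; "grasp_force": force on a finger pad.
Only numpy, scipy, OpenCV 4.12 (cv2) and the standard library are available. Lean on these libraries where they do the work, as an engineer would, in place of code of your own. Each camera call takes 0.05 s, during which the arm holds its last target. There are 200 camera calls.

## Task

Lift the pot by its handle off the little firebrick wall and set it down gently, upright, on the middle of the bare white tile. Then slide the two loose upper bricks along the wall towards each other, without lifting them off the lower course, until they meet end to end over the middle of the lower course's middle brick, so that each bridges a joint below; leave them square and in line with the lower course, and do not disturb the other things on the bench.

Things in the scene. Friction and masses are not known exactly. Their poses are not given: they have to be found in the camera images.
- wall: Fixed wall: a dark steel base strip 92 x 390 x 6 mm carrying the lower course, three cream firebricks cemented down in a row, each 72 mm wide (x), 120 mm long (y), 44 mm high, with dark 2 mm joints (centres at y = -122, 0, +122 mm in this frame). Origin: centre of the strip's underside, on the bench; y runs along the row, x across it, z up. Flat top of the lower course 50 mm above the origin.
- brick_left: Loose cream firebrick 72 x 120 x 44 mm (x, y, z), about 0.3 kg, lying on top of the lower course over its +y end brick, roughly along it; it may stick out a little past the end, across or askew. Origin: centre of its underside; y along its length. It slides under a few newtons.
- brick_right: Same kind of loose brick, lying over the -y end brick of the lower course. Origin: centre of its underside; y along its length.
- pot: Small lidded steel pot, about 0.4 kg, 80 mm across and 67 mm high to the lid's top, 68 mm across its foot, standing on the middle brick of the lower course between the loose bricks. Origin: centre of its underside; z up. A rigid dark bail handle arches over the lid.
- pot_handle (a point): Middle of the pot handle's straight top bar: round bar 10 mm thick, 54 mm long along the pot's y, its centre 108 mm above the pot's underside, 41 mm above the lid. Axes as the pot's.
- tile: Fixed bare white ceramic tile 120 x 120 x 10 mm lying flat on the bench, nearer the robot than the wall, to the left or right (a fixed shallow wooden tray of metal rods, 110 x 110 x 22 mm, lies on the other side). Origin: centre of its underside, on the bench; top 10 mm above it.
- tin: Bystander: shallow round brass dish 64 mm across, 20 mm high, on a fixed dark slate board (130 x 150 x 10 mm) in front of the wall. Origin: centre of underside.
- pliers: Bystander: pliers with yellow handles, about 100 mm long, lying on the slate board. Origin: underside at the pivot.
- water_bottle: Bystander: clear plastic bottle 64 mm across, 190 mm high, standing to the right. Origin: centre of underside.
- hammer: Bystander: hammer 240 mm long lying beyond the wall. Origin: underside.
- charcoal: Bystander: black charcoal block 70 x 110 x 34 mm, to the left. Origin: centre of underside.
- flux_jar: Bystander: amber glass jar 60 mm across, 65 mm high, to the right. Origin: centre of underside.

How it is judged:
By the outcome, as a careful person would: the job done as asked, in the order asked, and still so for the second after the job is handed in, with the robot touching nothing.
It also fails if it takes over 56 s, if anything falls off the work surface, if the arm or the gripper's body presses on something with over 40 N, if the wrist force passes 120 N, or if a joint passes its speed limit or range.

## Working session

There is one attempt and no reset: what is moved stays moved. The work goes in short steps, Python scripts to look and compute and a shell command to move; the robot and the scene stay as the last step left them, time stands still between calls to the robot, and variables do not carry over. Pictures are saved under pics/ and viewed, at most 10 in all, crops included, and the job is handed in when it is done.

```bash
ls; mkdir -p pics; python3 - <<'E'
from workcell import arm
import cv2
for n in("side","top"):
    im=arm.get_image(n); cv2.imwrite(f"pics/{n}0.png",im[:,:,::-1]); p=arm.camera_params(n); print(n,p["K"],p["D"],p["T"])
s=arm.sense(); print(s)
E
```

```text
inch.py
pics
workcell.py
side [[414.73513381   0.         319.38206287]
 [  0.         414.73513381 203.92056365]
 [  0.           0.           1.        ]] [-0.00684992  0.          0.          0.          0.        ] [[-0.99701355 -0.04757989  0.06082868  0.52584178]
 [-0.07713027  0.6528623  -0.75353948  0.8389565 ]
 [-0.00385943 -0.7559808  -0.65458241  0.84623988]
 [ 0.          0.          0.          1.        ]]
top [[399.4106812    0.         320.94664396]
 [  0.         399.4106812  195.17348525]
 [  0.           0.           1.        ]] [-0.00763968  0.          0.          0.          0.        ] [[-0.0266492  -0.988327    0.14999856  0.42064341]
 [-0.99939581  0.02969009  0.01806958 -0.0018228 ]
 [-0.02231213 -0.14942639 -0.98852108  1.28097039]
 [ 0.          0.          0.          1.        ]]
{'time': 0.1, 'joint_positions': array([-1.40703868e+00,  3.42641519e-01,  1.52491873e+00, -1.17847645e-06,
        1.27537841e+00, -1.45988500e-01]), 'qd': array([-2.87863237e-04, -2.31822625e-04, -3.10581906e-03,  7.98004778e-05,
       -6.75049349e-04,  3.47770213e-04]), 'tau': array([ 1.92255713e-03, -4.32003486e+01, -2.44693887e+01,  7.19511090e-02,
        5.25795948e-02, -5.39829011e-05]), 'ee_pos': array([ 0.15999865, -0.4996634 ,  0.23412139]), 'ee_rot': array([ 9.88030868e-01,  1.54254827e-01, -6.54282736e-06, -6.72970026e-04]), 'force': array([0.17709203, 0.5725993 , 0.42866856]), 'ft_torque': array([-0.01999781,  0.02311673,  0.03413931]), 'grasp_force': 0.0, 'opening': 0.09224107968934533}
```

View pics/top0.png

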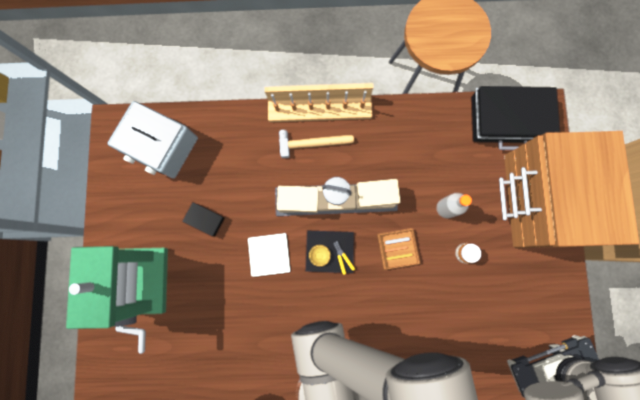

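View pics/side0.png

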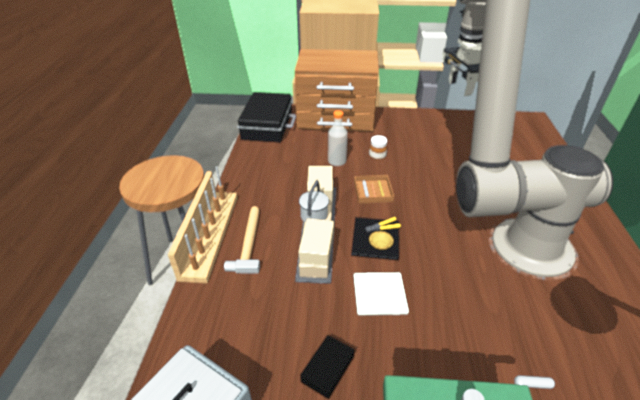

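The top view shows the wall spanning columns 275–400 at row 195, with the pot at (337,190), the tile at (269,255) on the left and the tray on the right. The side view shows the pot at (315,205), the near (left) brick at (317,248) and the tile at (380,293). Next I'll enlarge both.

```bash
python3 - <<'E'
import cv2
a=cv2.imread("pics/top0.png")[165:285,240:415]; b=cv2.imread("pics/side0.png")[155:320,280:420]
cv2.imwrite("pics/topc.png",cv2.resize(a,None,fx=4.5,fy=4.5,interpolation=cv2.INTER_CUBIC))
cv2.imwrite("pics/sidec.png",cv2.resize(b,None,fx=3.6,fy=3.6,interpolation=cv2.INTER_CUBIC))
E
```

```text
(no output)
```

View pics/topc.png

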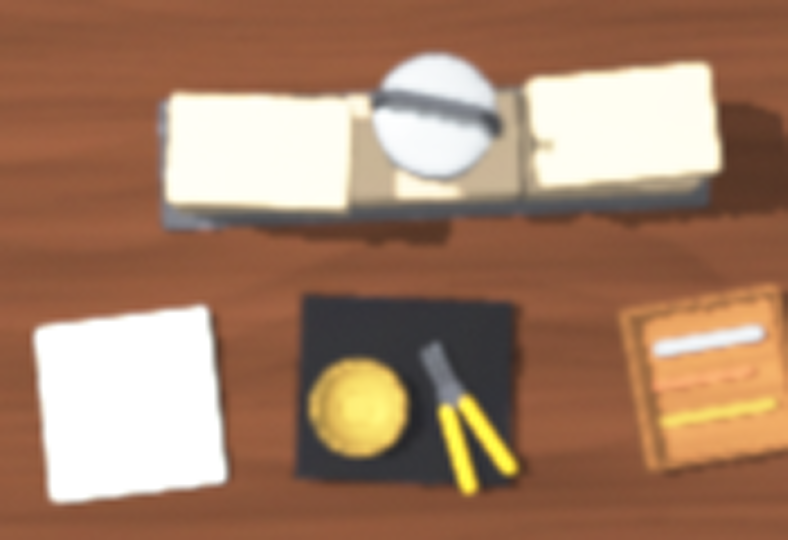

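View pics/sidec.png

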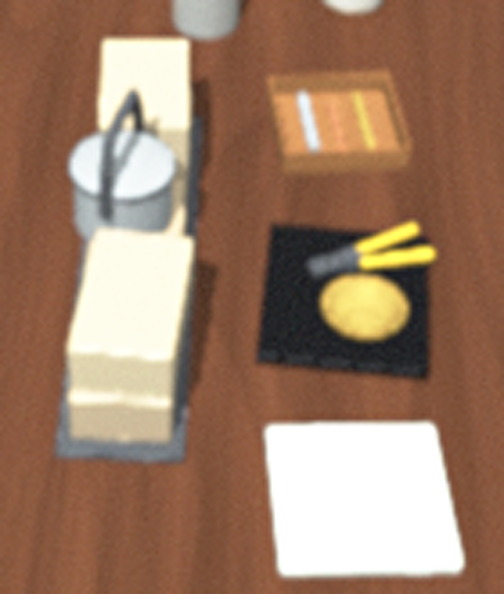

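The crops give usable corners. In the top crop the left brick is (171,95)–(348,210), the right brick (526,80)–(720,172), the lid centre about (435,115) and the tile (35,327)–(227,483). I'll fit the poses from both views, leaving height free.

```bash
cat > h.py <<'E'
from workcell import arm
import cv2, numpy as np
from scipy.optimize import least_squares
C={n:arm.camera_params(n) for n in("side","top")}
def proj(n,P):
    T=np.linalg.inv(C[n]["T"]); return cv2.projectPoints(np.atleast_2d(P).astype(float),cv2.Rodrigues(T[:3,:3])[0],T[:3,3],C[n]["K"],np.array(C[n]["D"]))[0][:,0]
def px(n,p,off,f): return (np.array(p,float)+.5)/f-.5+off
def fit(name,obs,x0,zfix=None):   # obs: list (cam,local pts,pixels)
    def R(q):
        c,s=np.cos(q[3]),np.sin(q[3]); z=q[2] if zfix is None else zfix
        return np.concatenate([(proj(n,np.array(L)@np.array([[c,s,0],[-s,c,0],[0,0,1]])+[q[0],q[1],z])-p).ravel() for n,L,p in obs])
    r=least_squares(R,x0,loss='soft_l1'); print(name,np.round(r.x,4),"maxres px",np.abs(R(r.x)).max().round(2)); return r.x
E
python3 - <<'E'
from h import *
t=lambda p:px("top",p,[240,165],4.5); s=lambda p:px("side",p,[280,155],3.6)
w,l=.036,.06
F=[[w,l,0],[w,-l,0],[-w,-l,0],[-w,l,0]]
fit("left top",[("top",F,t([[171,95],[350,97],[348,210],[168,207]])),("side",F,s([[73,345],[93,231],[193,240],[180,352]]))],[.57,.12,.09,0])
fit("right top",[("top",F,t([[526,80],[711,63],[720,172],[533,188]])),("side",F[1:3]+[F[3]],s([[103,38],[190,38],[190,120]]))],[.57,-.12,.09,0])
T=[[.06,.06,0],[.06,-.06,0],[-.06,-.06,0],[-.06,.06,0]]
fit("tile top",[("top",T,t([[35,327],[208,305],[227,483],[51,503]])),("side",T,s([[281,576],[265,425],[435,422],[464,568]]))],[.4,.12,.01,0])
W=[[-.046,.195,.006],[-.046,-.195,.006]]
W2=[[.046,.195,.006],[-.046,.195,.006]]
J=[[-.036,-.061,.05],[.036,-.061,.05]]
fit("wall",[("top",W,t([[163,228],[709,204]])),("side",W2,s([[57,452],[185,460]])),("top",J,t([[522,196],[519,92]]))],[.57,0,0,0])
fit("lid c",[("top",[[0,0,0]],t([[435,115]])),("side",[[0,0,0]],s([[123,165]]))],[.57,0,.1,0])
fit("bar",[("top",[[0,.027,0],[0,-.027,0]],t([[390,99],[480,117]])),("side",[[0,.027,0],[0,-.027,0]],s([[108,142],[133,97]]))],[.57,0,.15,0])
E
```

```text
left top [ 0.5926  0.0917  0.0919 -0.0293] maxres px 1.39
right top [ 0.6033 -0.151   0.0958  0.0595] maxres px 1.11
tile top [0.4286 0.1934 0.006  0.0948] maxres px 1.9
wall [ 0.6005 -0.0255 -0.0045  0.0164] maxres px 0.72
lid c [ 0.6117 -0.0264  0.1063  0.    ] maxres px 0.28
bar [ 0.611  -0.0255  0.1515 -0.2439] maxres px 0.81
```

```bash
cat >> h.py <<'E'
from scipy.spatial.transform import Rotation as Ro
def goto(x,y,z,ang=None):
    "tool-axis shift (after turn) and turn to reach TCP (x,y,z), tool-x heading ang"
    s=arm.sense(); M=Ro.from_quat(s["ee_rot"]).as_matrix(); a=np.arctan2(M[1,0],M[0,0]); t=0 if ang is None else a-ang
    R=M@Ro.from_euler('z',t).as_matrix()
    print("turn %.4f heading %.4f shift"%(t,a),np.round(R.T@(np.array([x,y,z])-s["ee_pos"]),4),"t",s["time"],"tilt",np.round(M[:,2],3))
E
python3 inch.py '[[[0, 0, 0, -0.113], [0, 0, 0, -0.113], [0, 0, 0, -0.113], [0, 0, 0, -0.113], [0, 0, 0, -0.113], [0, 0, 0, -0.113], [0, 0, 0, -0.113], [0, 0, 0, -0.113], [0, 0, 0, -0.113]]]' 0.06
python3 - <<'E'
from h import *
goto(.611,-.0255,.21,1.327)
t=lambda p:px("top",p,[240,165],4.5); s=lambda p:px("side",p,[280,155],3.6)
T=[[.06,.06,0],[.06,-.06,0],[-.06,-.06,0],[-.06,.06,0]]
fit("tile z fixed",[("top",T,t([[35,327],[208,305],[227,483],[51,503]])),("side",T,s([[281,576],[265,425],[435,422],[464,568]]))],[.4,.12,.01,0],.01)
b=[[0,.027,0],[0,-.027,0]]
fit("bar zfix",[("top",b,t([[390,99],[480,117]])),("side",b,s([[108,142],[133,97]]))],[.57,0,.15,0],.158)
fit("bar top only",[("top",b,t([[390,99],[480,117]]))],[.57,0,.15,0],.158)
E
```

```text
time: 0.85
ee_pos: [0.16, -0.4997, 0.2343]
ee_rot: [0.786, 0.618, 0.0, -0.0]
force: [0.3, 0.4, -0.1]
opening: 0.06
grasp_force: 0.0
turn 0.0054 heading 1.3324 shift [0.5691 0.3232 0.0247] t 0.85 tilt [-0.     0.001 -1.   ]
tile z fixed [0.4288 0.1944 0.01   0.0941] maxres px 2.52
bar zfix [ 0.6103 -0.0227  0.1546 -0.2481] maxres px 1.73
bar top only [ 0.6086 -0.0254 -0.283  -0.2329] maxres px 0.71
```

```bash
python3 inch.py '[[[0.0356, 0.0202, 0, 0], [0.0356, 0.0202, 0, 0], [0.0356, 0.0202, 0, 0], [0.0356, 0.0202, 0, 0], [0.0356, 0.0202, 0, 0], [0.0356, 0.0202, 0, 0], [0.0356, 0.0202, 0, 0], [0.0356, 0.0202, 0, 0]]]'
python3 inch.py '[[[0.0356, 0.0202, 0, 0], [0.0356, 0.0202, 0, 0], [0.0356, 0.0202, 0, 0], [0.0356, 0.0202, 0, 0], [0.0356, 0.0202, 0, 0], [0.0356, 0.0202, 0, 0], [0.0356, 0.0202, 0, 0], [0.0356, 0.0202, 0, 0], [0, 0, 0, 0], [0, 0, 0, 0]]]'
python3 -c "
from h import *
goto(.6098,-.0252,.147,1.330)"
```

```text
time: 1.52
ee_pos: [0.3866, -0.2609, 0.2346]
ee_rot: [0.788, 0.616, -0.0, -0.0]
force: [-0.3, -0.9, -0.1]
opening: 0.0599
grasp_force: 0.0
time: 2.35
ee_pos: [0.6118, -0.0235, 0.2333]
ee_rot: [0.787, 0.617, -0.001, -0.001]
force: [-0.5, -0.2, -0.1]
opening: 0.06
grasp_force: 0.0
turn 0.0003 heading 1.3303 shift [-0.0021 -0.0013  0.0863] t 2.35 tilt [-0.002  0.    -1.   ]
```

```bash
python3 inch.py '[[[-0.002, -0.001, 0.025, 0], [0, 0, 0.025, 0], [0, 0, 0.02, 0], [0, 0, 0.016, 0], [0, 0, 0, 0], [0, 0, 0, 0]]]'
python3 - <<'E'
from h import *
a=arm.get_image("top")[:,:,::-1][165:245,270:405]; b=arm.get_image("side")[:,:,::-1][130:240,260:380]
cv2.imwrite("pics/g.png",np.hstack([cv2.resize(a,(400,300),interpolation=2),cv2.resize(b,(330,300),interpolation=2)]))
E
```

```text
time: 2.85
ee_pos: [0.6089, -0.0281, 0.1484]
ee_rot: [0.788, 0.615, -0.001, -0.001]
force: [0.3, -0.0, 1.0]
opening: 0.0601
grasp_force: 0.0
```

View pics/g.png

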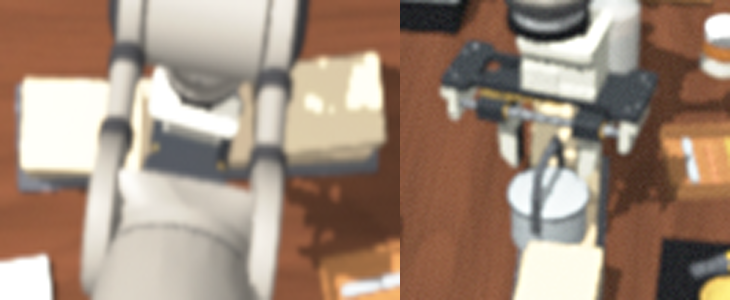

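In the side half of the picture the fingers (508,150 and 625,135) straddle the handle's top bar (555,145). I'll close.

```bash
python3 inch.py '[[[0, 0, 0, 0], [0, 0, 0, 0], [0, 0, 0, 0], [0, 0, 0, 0], [0, 0, 0, 0], [0, 0, 0, 0], [0, 0, 0, 0], [0, 0, 0, 0]]]' 0.0
python3 inch.py '[[[0, 0, -0.003, 0], [0, 0, -0.006, 0], [0, 0, -0.01, 0], [0, 0, -0.02, 0], [0, 0, -0.02, 0], [0, 0, -0.02, 0], [0, 0, -0.02, 0], [0, 0, 0, 0], [0, 0, 0, 0]]]'
python3 - <<'E'
from h import *
goto(.4288,.194,.22)
b=arm.get_image("side")[:,:,::-1][120:300,240:420]
cv2.imwrite("pics/l.png",cv2.resize(b,(560,560),interpolation=2))
E
```

```text
time: 3.62
ee_pos: [0.61, -0.0271, 0.1487]
ee_rot: [0.788, 0.616, 0.0, 0.0]
force: [0.3, 0.5, 0.4]
opening: 0.0114
grasp_force: 0.7
time: 4.37
ee_pos: [0.6102, -0.0271, 0.2488]
ee_rot: [0.788, 0.616, 0.001, 0.001]
force: [0.3, -1.0, -5.9]
opening: 0.0094
grasp_force: 30.0
turn 0.0000 heading 1.3268 shift [ 0.1707 -0.2296  0.0282] t 4.3667 tilt [ 0.003 -0.    -1.   ]
```

View pics/l.png

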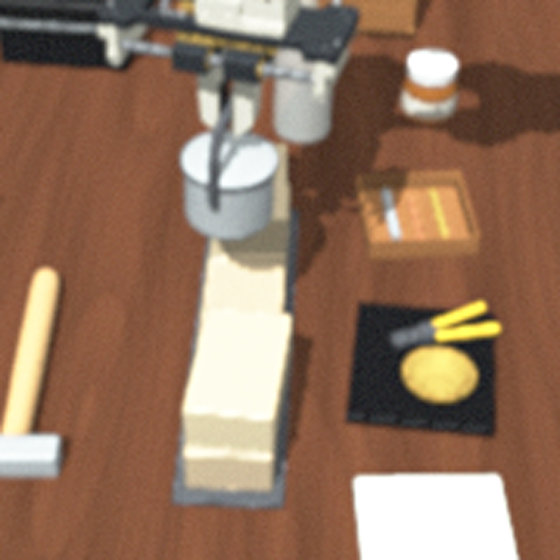

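The pot hangs upright, clear of the wall (pot at 230,185 in the crop), and the bricks are untouched. I'll carry it to the tile.

```bash
python3 inch.py '[[[0.006, -0.008, 0, 0], [0.012, -0.016, 0, 0], [0.018, -0.024, 0, 0], [0.0225, -0.0305, 0, 0], [0.0225, -0.0305, 0, 0], [0.0225, -0.0305, 0, 0], [0.0225, -0.0305, 0, 0], [0.0185, -0.025, 0, 0], [0.013, -0.017, 0, 0], [0.008, -0.011, 0, 0]]]'
python3 inch.py '[[[0.0045, -0.0065, 0.01, 0], [0, 0, 0.02, 0], [0, 0, 0.025, 0], [0, 0, 0.025, 0], [0, 0, 0.025, 0], [0, 0, 0.014, 0], [0, 0, 0.008, 0], [0, 0, 0, 0], [0, 0, 0, 0]]]'
python3 -c "
from h import *
goto(.4288,.194,.1087)"
```

```text
time: 5.25
ee_pos: [0.4301, 0.1893, 0.2465]
ee_rot: [0.787, 0.617, -0.001, -0.001]
force: [0.9, -0.1, -5.0]
opening: 0.0087
grasp_force: 30.0
time: 6.0
ee_pos: [0.4278, 0.1934, 0.1206]
ee_rot: [0.788, 0.616, -0.0, -0.0]
force: [0.3, 0.1, -3.1]
opening: 0.0087
grasp_force: 30.0
turn 0.0000 heading 1.3270 shift [0.0008 0.0008 0.0119] t 6.0 tilt [-0.001 -0.    -1.   ]
```

```bash
python3 inch.py '[[[0.001, 0.001, 0.005, 0], [0, 0, 0.003, 0], [0, 0, 0.001, 0], [0, 0, 0.001, 0], [0, 0, 0, 0]]]'
python3 inch.py '[[[0, 0, 0.001, 0], [0, 0, 0.0005, 0], [0, 0, 0, 0]]]'
python3 - <<'E'
from h import *
a=arm.get_image("top")[:,:,::-1][195:295,220:330]; b=arm.get_image("side")[:,:,::-1][200:330,320:450]
cv2.imwrite("pics/p.png",np.hstack([cv2.resize(a,(385,350),interpolation=2),cv2.resize(b,(350,350),interpolation=2)]))
E
```

```text
time: 6.42
ee_pos: [0.4295, 0.1941, 0.1108]
ee_rot: [0.788, 0.616, 0.0, 0.0]
force: [-1.0, -0.2, -3.9]
opening: 0.009
grasp_force: 30.0
time: 6.67
ee_pos: [0.4294, 0.194, 0.1092]
ee_rot: [0.788, 0.616, -0.0, 0.0]
force: [-0.4, 0.8, -4.7]
opening: 0.0087
grasp_force: 30.0
```

View pics/p.png

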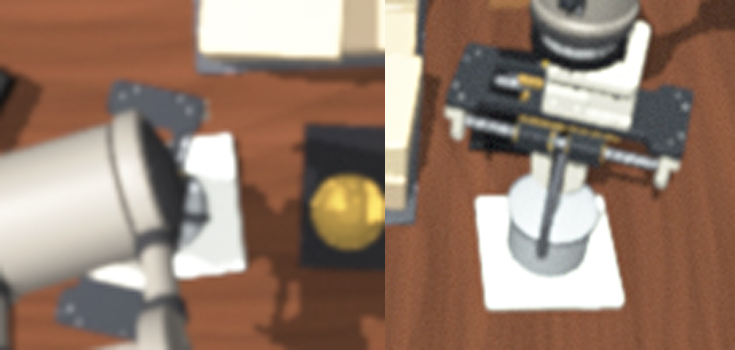

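The pot stands over the tile's middle (side half: foot around 548,253, tile centre around 543,250) but isn't touching yet. I'll lower it in small steps.

```bash
for i in 1 2; do python3 inch.py '[[[0, 0, 0.001, 0], [0, 0, 0.0005, 0], [0, 0, 0, 0]]]'|grep -E "pos|force:"; done
```

```text
ee_pos: [0.4304, 0.194, 0.1085]
force: [0.5, -3.3, 4.6]
grasp_force: 30.0
ee_pos: [0.4308, 0.1939, 0.1083]
force: [-2.1, -4.7, 17.1]
grasp_force: 30.0
```

```bash
python3 inch.py '[[[0, 0, -0.0015, 0], [0, 0, 0, 0]]]'|grep -E "pos|force:"
python3 inch.py '[[[0, 0, 0, 0], [0, 0, 0, 0], [0, 0, 0, 0], [0, 0, 0, 0], [0, 0, 0, 0], [0, 0, 0, 0]]]' 0.05
python3 inch.py '[[[0, 0, -0.015, 0], [0, 0, -0.03, 0], [0, 0, -0.035, 0], [0, 0, -0.035, 0], [0, 0, -0.015, 0], [0, 0, 0, 0]]]' 0.0922
python3 -c "
from h import *
goto(.592,.0917,.2,1.571-.0293)"
```

```text
ee_pos: [0.4302, 0.1941, 0.1085]
force: [1.5, -1.9, 6.7]
grasp_force: 30.0
time: 7.93
ee_pos: [0.4292, 0.1941, 0.1075]
ee_rot: [0.788, 0.616, -0.0, -0.0]
force: [-0.2, 0.2, -0.6]
opening: 0.0441
grasp_force: 0.0
time: 8.43
ee_pos: [0.4312, 0.1947, 0.2416]
ee_rot: [0.788, 0.616, 0.004, 0.002]
force: [0.4, 1.0, -0.2]
opening: 0.0843
grasp_force: 0.0
turn -0.2147 heading 1.3270 shift [-0.0983  0.1634  0.0426] t 8.4333 tilt [ 0.008  0.002 -1.   ]
```

```bash
python3 - <<'E'
from h import *
a=arm.get_image("top")[:,:,::-1][170:222,265:410]; b=arm.get_image("side")[:,:,::-1][155:305,280:430]
o=np.zeros((600,800,3),np.uint8); o[:260,:725]=cv2.resize(a,None,fx=5,fy=5,interpolation=2); o[260:,:340]=cv2.resize(b[50:],(510,340),interpolation=2)[:,:340]
o[260:,345:]=cv2.resize(b[:102,20:],(579,454),interpolation=2)[:340,:455]
cv2.imwrite("pics/w.png",o)
E
```

```text
(no output)
```

View pics/w.png

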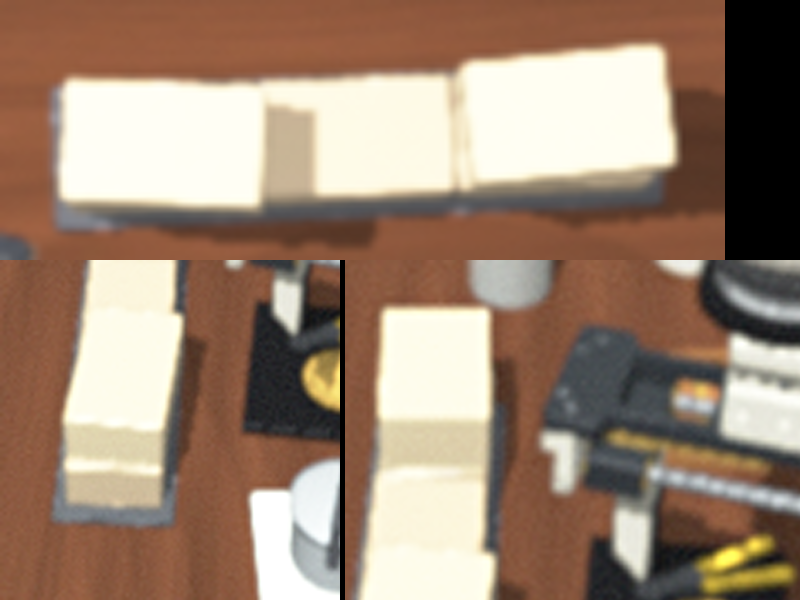

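Top part: strip near corners are (56,228) and (661,203), the middle brick's far edge runs (265,79)–(447,73), and the right joint is at about x=454. The pot stands on the tile and the loose bricks haven't moved. I'll refit the wall and both bricks with heights fixed.

```bash
python3 - <<'E'
from h import *
t=lambda p:px("top",p,[265,170],5.); s=lambda p:px("side",np.array(p)-[0,260],[280,205],3.4); s2=lambda p:px("side",np.array(p)-[345,260],[300,155],4.454)
w,l=.036,.06
F=[[w,l,0],[w,-l,0],[-w,-l,0],[-w,l,0]]
L=("top",F,t([[64,80],[263,84],[262,207],[62,204]])); R=("top",F,t([[460,64],[662,46],[675,164],[472,184]]))
Ls=("side",F,s([[65,420],[83,312],[182,318],[165,428]])); Rs=("side",F,s2([[380,416],[384,310],[490,309],[491,421]]))
W=("top",[[-.046,.195,.006],[-.046,-.195,.006],[-.036,-.061,.05],[.036,-.061,.05]],t([[56,228],[661,203],[455,193],[452,72]]))
Ws=("side",[[.046,.195,.003],[-.046,.195,.003],[.036,.182,.006],[-.036,.182,.006]],s([[56,521],[172,521],[67,500],[161,506]]))
for nm,o,x0,z in(("L",[L,Ls],[.59,.09,.094,0],.094),("R",[R,Rs],[.6,-.15,.094,0],.094),("W",[W,Ws],[.6,-.0255,0,0],0)):
    fit(nm,o,x0); fit(nm+" zfix",o,x0,z); fit(nm+" top",o[:1],x0,z); fit(nm+" side",o[1:],x0,z)
E
```

```text
L [ 0.5944  0.0922  0.0879 -0.0368] maxres px 1.59
L zfix [ 0.5939  0.094   0.094  -0.0385] maxres px 1.98
L top [ 0.5934  0.0917  0.0943 -0.0415] maxres px 0.7
L side [ 0.5943  0.0981  0.0963 -0.0283] maxres px 1.14
R [ 0.6038 -0.1518  0.091   0.0637] maxres px 0.7
R zfix [ 0.6035 -0.1506  0.0233  0.0643] maxres px 1.24
R top [ 0.6039 -0.1516  0.094   0.0622] maxres px 0.43
R side [ 0.6029 -0.1474  0.1804  0.0643] maxres px 0.55
W [ 6.009e-01 -2.520e-02 -4.000e-04  1.600e-02] maxres px 1.22
W zfix [ 0.6009 -0.0251 -0.017   0.0159] maxres px 1.22
W top [ 0.6014 -0.0252  0.0562  0.0109] maxres px 0.87
W side [ 0.6057 -0.0247  0.0359  0.0437] maxres px 1.06
```

```bash
python3 inch.py '[[[0, 0, 0, -0.104], [0, 0, 0, -0.103]]]' 0.0922 | grep time
python3 -c "
from h import *
goto(.5937,.092,.064,1.534)"
```

```text
time: 8.7
turn 0.0045 heading 1.5385 shift [-0.0955  0.1694  0.1714] t 8.7 tilt [-0.003 -0.001 -1.   ]
```

```bash
python3 inch.py '[[[-0.019, 0.0339, 0, 0], [-0.019, 0.0339, 0, 0], [-0.019, 0.0339, 0, 0], [-0.019, 0.0339, 0, 0], [-0.0195, 0.0338, 0, 0.0045], [0, 0, 0.03, 0], [0, 0, 0.03, 0], [0, 0, 0, 0], [0, 0, 0, 0]]]' | grep -E "open|time"
python3 -c "
from h import *
goto(.5937,.092,.064,1.534)"
```

```text
time: 9.45
opening: 0.0918
turn -0.0048 heading 1.5292 shift [-0.0002  0.001   0.1108] t 9.45 tilt [-0.007 -0.    -1.   ]
```

```bash
python3 inch.py '[[[0, 0.001, 0.03, 0], [0, 0, 0.03, 0], [0, 0, 0.025, 0], [0, 0, 0.015, 0], [0, 0, 0.01, 0], [0, 0, 0, 0], [0, 0, 0, 0]]]' | grep -E "force|pos"
python3 inch.py '[[[0, 0, 0, 0], [0, 0, 0, 0], [0, 0, 0, 0], [0, 0, 0, 0], [0, 0, 0, 0], [0, 0, 0, 0]]]' 0.06
python3 -c "
from h import *
goto(.6,.0348,.064,1.571+.015)"
```

```text
ee_pos: [0.5969, 0.0926, 0.0689]
force: [0.3, -0.2, -0.2]
grasp_force: 0.0
time: 10.53
ee_pos: [0.5961, 0.0924, 0.0687]
ee_rot: [0.722, 0.692, 0.0, 0.0]
force: [-3.1, -0.2, 5.4]
opening: 0.0719
grasp_force: 29.9
turn -0.0568 heading 1.5292 shift [-0.0576  0.003   0.0047] t 10.5333 tilt [ 0. -0. -1.]
```

```bash
python3 inch.py '[[[-0.004, 0, 0, -0.007], [-0.007, 0, 0, -0.007], [-0.007, 0.0005, 0, -0.007], [-0.007, 0.0005, 0, -0.007], [-0.007, 0.001, 0, -0.007], [-0.007, 0.0005, 0, -0.007], [-0.007, 0.0005, 0, -0.007], [-0.007, 0, 0, -0.008], [-0.004, 0, 0, 0], [0, 0, 0, 0]]]'
python3 -c "
from h import *
goto(.6,.0348,.0685,1.571+.015)"
```

```text
time: 11.37
ee_pos: [0.5993, 0.0349, 0.0688]
ee_rot: [0.702, 0.712, 0.001, 0.001]
force: [-0.3, 0.9, 5.6]
opening: 0.0722
grasp_force: 29.9
turn -0.0004 heading 1.5856 shift [-0.0001  0.0007  0.0003] t 11.3667 tilt [ 0.002  0.    -1.   ]
```

```bash
python3 inch.py '[[[0, 0, 0, 0], [0, 0, 0, 0], [0, 0, 0, 0], [0, 0, 0, 0], [0, 0, 0, 0], [0, 0, -0.02, 0], [0, 0, -0.03, 0], [0, 0, -0.025, 0], [0, 0, 0, 0]]]' 0.0922
python3 -c "
from h import *
goto(.6037,-.1515,.066,1.571+.063)"
```

```text
time: 12.12
ee_pos: [0.6012, 0.0352, 0.148]
ee_rot: [0.701, 0.713, 0.003, 0.004]
force: [0.2, -0.1, 0.3]
opening: 0.0917
grasp_force: 0.0
turn -0.0474 heading 1.5866 shift [-0.1864 -0.01    0.0822] t 12.1167 tilt [ 0.009 -0.001 -1.   ]
```

```bash
python3 inch.py '[[[0, 0, 0, -0.047], [-0.0266, -0.0014, 0, 0], [-0.0266, -0.0014, 0, 0], [-0.0266, -0.0014, 0, 0], [-0.0266, -0.0014, 0, 0], [-0.0266, -0.0014, 0, 0], [-0.0266, -0.0014, 0, 0], [-0.0266, -0.0014, 0, 0], [0, 0, 0, 0], [0, 0, 0, 0]]]' | grep -E "open|time"
python3 -c "
from h import *
goto(.6037,-.1515,.066,1.571+.063)"
```

```text
time: 12.95
opening: 0.0921
turn -0.0033 heading 1.6307 shift [0.0006 0.004  0.0759] t 12.95 tilt [-0.001  0.    -1.   ]
```

```bash
python3 inch.py '[[[0.0006, 0.004, 0.02, -0.003], [0, 0, 0.025, 0], [0, 0, 0.02, 0], [0, 0, 0.01, 0], [0, 0, 0, 0], [0, 0, 0, 0]]]' | grep -E "force|pos"
python3 inch.py '[[[0, 0, 0, 0], [0, 0, 0, 0], [0, 0, 0, 0], [0, 0, 0, 0], [0, 0, 0, 0], [0, 0, 0, 0]]]' 0.06
python3 -c "
from h import *
goto(.6018,-.0852,.0685,1.571+.015)"
```

```text
ee_pos: [0.6043, -0.1495, 0.0677]
force: [-0.2, 0.7, 0.4]
grasp_force: 0.0
time: 13.95
ee_pos: [0.6048, -0.1505, 0.0688]
ee_rot: [0.684, 0.73, 0.0, 0.001]
force: [-0.5, 1.5, 5.7]
opening: 0.0714
grasp_force: 30.0
turn 0.0503 heading 1.6363 shift [ 0.0653 -0.002   0.0003] t 13.95 tilt [ 0.002 -0.001 -1.   ]
```

```bash
python3 inch.py '[[[0.004, 0, 0, 0.007], [0.007, 0, 0, 0.007], [0.008, -0.0005, 0, 0.007], [0.008, -0.0005, 0, 0.007], [0.008, -0.0005, 0, 0.007], [0.008, -0.0005, 0, 0.007], [0.008, 0, 0, 0.008], [0.006, 0, 0, 0], [0.003, 0, 0, 0], [0, 0, 0, 0]]]'
python3 -c "
from h import *
goto(.6018,-.0852,.0685,1.571+.015)"
```

```text
time: 14.78
ee_pos: [0.6007, -0.0907, 0.0688]
ee_rot: [0.701, 0.713, 0.0, 0.001]
force: [1.4, -1.0, 6.0]
opening: 0.0717
grasp_force: 30.0
turn 0.0006 heading 1.5866 shift [0.0055 0.0012 0.0003] t 14.7833 tilt [ 0.002 -0.002 -1.   ]
```

```bash
python3 inch.py '[[[0.001, 0.0006, 0, 0], [0.001, 0.0006, 0, 0], [0.001, 0, 0, 0], [0, 0, 0, 0]]]'|grep -E "pos|force:"; for i in 1 2 3; do python3 inch.py '[[[0.001, 0, 0, 0], [0, 0, 0, 0]]]'|grep -E "pos|force:"; done
```

```text
ee_pos: [0.6015, -0.0887, 0.0688]
force: [-2.6, -4.6, 6.7]
grasp_force: 30.0
ee_pos: [0.6017, -0.0877, 0.0688]
force: [0.2, -5.1, 6.3]
grasp_force: 30.0
ee_pos: [0.6017, -0.0867, 0.0688]
force: [0.1, -5.6, 6.6]
grasp_force: 30.0
ee_pos: [0.6018, -0.0858, 0.0688]
force: [1.3, -5.2, 5.6]
grasp_force: 30.0
```

```bash
python3 inch.py '[[[0, 0, 0, 0], [0, 0, 0, 0], [0, 0, 0, 0], [0, 0, 0, 0], [0, 0, 0, 0], [0, 0, -0.02, 0], [0, 0, -0.04, 0], [0, 0, -0.04, 0], [0, 0, -0.04, 0], [0, 0, -0.02, 0]]]' 0.0922|grep -E "pos|open"
python3 inch.py '[[[0, -0.02, 0, 0], [-0.01, -0.04, 0, 0], [-0.01, -0.04, 0, 0], [-0.01, -0.04, 0, 0], [-0.01, -0.04, 0, 0], [0, -0.02, 0, 0], [0, 0, 0, 0], [0, 0, 0, 0]]]'|grep -E "time|pos|open"
python3 - <<'E'
from h import *
A=arm.get_image("top")[:,:,::-1]; B=arm.get_image("side")[:,:,::-1]; cv2.imwrite("pics/topf.png",A); cv2.imwrite("pics/sidef.png",B)
a=A[170:222,265:410]; b=B[180:286,290:380]; c=B[240:310,340:440]
o=np.zeros((600,800,3),np.uint8); o[:260,:725]=cv2.resize(a,None,fx=5,fy=5,interpolation=2); o[260:,:288]=cv2.resize(b,None,fx=3.2,fy=3.2,interpolation=2)[:340]
o[260:484,300:620]=cv2.resize(c,None,fx=3.2,fy=3.2,interpolation=2)
cv2.imwrite("pics/f.png",o)
E
```

```text
ee_pos: [0.6024, -0.0846, 0.2331]
opening: 0.0918
time: 17.12
ee_pos: [0.4014, -0.1277, 0.2282]
opening: 0.0919Traceback (most recent call last):
  File "<stdin>", line 4, in <module>
ValueError: could not broadcast input array from shape (339,288,3) into shape (340,288,3)
```

```bash
python3 - <<'E'
import cv2,numpy as np
A=cv2.imread("pics/topf.png");B=cv2.imread("pics/sidef.png")
a=A[170:222,265:410]; b=B[180:286,290:380]; c=B[240:310,340:440]
o=np.zeros((600,800,3),np.uint8); o[:260,:725]=cv2.resize(a,None,fx=5,fy=5,interpolation=2); o[260:599,:288]=cv2.resize(b,None,fx=3.2,fy=3.2,interpolation=2)
o[260:484,300:620]=cv2.resize(c,None,fx=3.2,fy=3.2,interpolation=2)
cv2.imwrite("pics/f.png",o)
E
```

```text
(no output)
```

View pics/f.png

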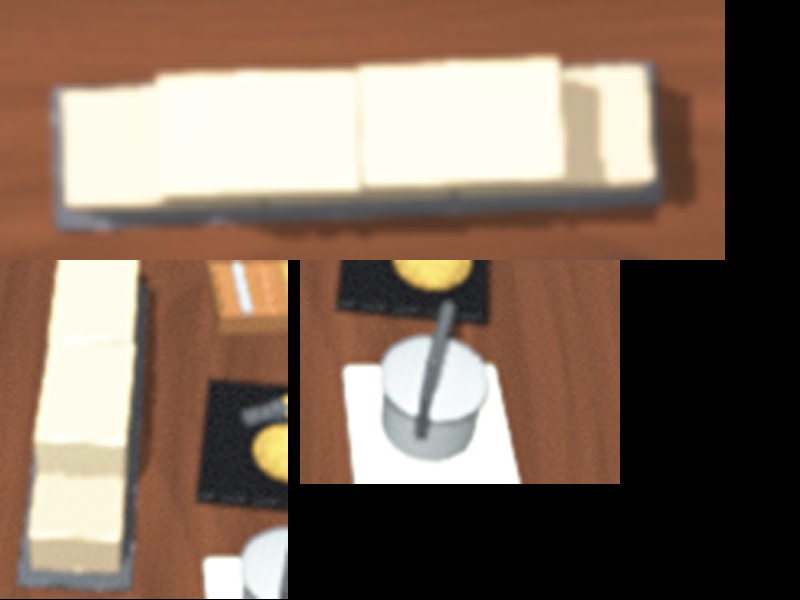

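The bricks meet at a seam around (360,128) in the top part, between the joint marks at 264 and 456, and the pot stands on the tile. There is a slight step of about 3 px (enlarged) at the seam, so I'll fit it.

```bash
python3 - <<'E'
from h import *
t=lambda p:px("top",p,[265,170],5.); s=lambda p:px("side",np.array(p)-[0,260],[290,180],3.2)
w,l=.036,.06
F=[[w,l,0],[w,-l,0],[-w,-l,0],[-w,l,0]]
fit("L",[("top",F,t([[156,75],[357,69],[360,190],[160,198]]))],[.59,.09,.094,0],.094)
fit("R",[("top",F,t([[359,66],[560,57],[563,180],[363,187]]))],[.59,-.09,.094,0],.094)
a,b=.046,.195
fit("strip",[("top",[[a,b,.006],[-a,b,.006],[-a,-b,.006],[a,-b,.006]],t([[52,88],[56,228],[661,203],[655,63]]))],[.6,0,0,0],0)
fit("course",[("top",[[.036,.182,.05],[-.036,.182,.05],[-.036,-.182,.05],[.036,-.182,.05]],t([[64,90],[66,207],[655,184],[652,65]]))],[.6,0,0,0],0)
# brightness profiles: far edge position per column
g=cv2.cvtColor(cv2.imread("pics/topf.png"),cv2.COLOR_BGR2GRAY).astype(float)
for lo,hi,z,nm in((299,334,.094,"L"),(340,375,.094,"R"),(267,294,.05,"c-left"),(386,394,.05,"c-right")):
    us=np.arange(lo,hi); v=[]
    for u in us:
        c=g[176:196,u]; th=(c[:3].min()+c[-3:].mean())/2; th=150; i=np.argmax(c>th); v.append(176+i-1+(th-c[i-1])/(c[i]-c[i-1]))
    p=np.polyfit(us,v,1); m=us.mean()
    r=lambda u:least_squares(lambda q:proj("top",[q[0],q[1],z])[0]-[u,np.polyval(p,u)],[.6,0]).x
    A,B=r(lo),r(hi); print(nm,"far edge",A.round(4),B.round(4),"yaw",round(-(A[0]-B[0])/(A[1]-B[1]),4),"resid",np.std(np.polyval(p,us)-v).round(2))
# seam profile
print(np.round(g[188:204,330:345].mean(0)))
for v in (183,190,200,205): print(v,g[v,332:342])
E
```

```text
L [0.5982 0.0341 0.0846 0.0048] maxres px 0.48
R [ 0.6009 -0.0879  0.0838  0.0036] maxres px 0.6
strip [ 0.6014 -0.0256  0.0021  0.0115] maxres px 0.44
course [ 0.6006 -0.0269 -0.0091  0.0104] maxres px 0.91
L far edge [0.6384 0.0853] [ 0.6369 -0.0205] yaw -0.0146 resid 0.1
R far edge [ 0.639  -0.0387] [ 0.6409 -0.1442] yaw 0.0177 resid 0.12
c-left far edge [0.7009 0.1888] [0.6135 0.1047] yaw -1.0394 resid 5.56
c-right far edge [ 0.6428 -0.1835] [ 0.6417 -0.2084] yaw -0.0475 resid 0.1
[253. 253. 253. 253. 253. 252. 245. 247. 252. 253. 253. 253. 253. 253.
 253.]
183 [148. 148. 147. 151. 177. 208. 223. 225. 226. 228.]
190 [253. 253. 253. 252. 247. 249. 252. 253. 253. 253.]
200 [253. 253. 253. 252. 246. 248. 253. 253. 253. 253.]
205 [253. 253. 253. 253. 245. 238. 250. 252. 253. 253.]
```

The fit shows the left brick about 2 mm off line and slightly askew, with perhaps a 1–2 mm gap. I'll true them by gripping, still resting on the course, at the left's outer end, at the seam, and at the right's outer end, all along the wall line.

```bash
python3 -c "
from h import *
goto(.6003,.070,.068,1.584)"
```

```text
turn 0.0024 heading 1.5864 shift [0.1951 0.2    0.1602] t 17.2167 tilt [ 0.001 -0.    -1.   ]
```

```bash
python3 inch.py '[[[0.028, 0.0285, 0, 0.002], [0.028, 0.0285, 0, 0], [0.028, 0.0285, 0, 0], [0.028, 0.0285, 0, 0], [0.028, 0.0285, 0, 0], [0.028, 0.0285, 0, 0], [0.027, 0.029, 0, 0], [0, 0, 0.03, 0], [0, 0, 0, 0], [0, 0, 0, 0]]]'|grep -E "pos|time"
python3 -c "
from h import *
goto(.6003,.070,.068,1.584)"
```

```text
time: 18.05
ee_pos: [0.5982, 0.0712, 0.1952]
turn 0.0020 heading 1.5860 shift [-0.0012  0.0028  0.1272] t 18.05 tilt [-0.006 -0.    -1.   ]
```

```bash
python3 inch.py '[[[-0.001, 0.001, 0.03, 0.002], [0, 0.001, 0.035, 0], [0, 0, 0.03, 0], [0, 0, 0.02, 0], [0, 0, 0.01, 0], [0, 0, 0, 0], [0, 0, 0, 0]]]'|grep -E "pos|time|force:"
python3 -c "
from h import *
goto(.6003,.070,.068,1.584)"
```

```text
time: 18.63
ee_pos: [0.6017, 0.0688, 0.074]
force: [0.4, 0.3, 0.3]
grasp_force: 0.0
turn -0.0023 heading 1.5817 shift [ 0.0012 -0.0014  0.006 ] t 18.6333 tilt [ 0.001 -0.    -1.   ]
```

```bash
python3 inch.py '[[[0, -0.0014, 0.004, -0.002], [0, 0, 0, 0], [0, 0, 0, 0], [0, 0, 0, 0], [0, 0, 0, 0], [0, 0, 0, 0]]]' 0.06
for i in 1 2 3; do python3 inch.py '[[[-0.0007, 0, 0, 0], [0, 0, 0, 0]]]'|grep -E "pos|force:"; done
python3 -c "
from h import *
goto(.6003,.070,.068,1.584)"
```

```text
time: 19.13
ee_pos: [0.5999, 0.0692, 0.0697]
ee_rot: [0.702, 0.712, 0.0, 0.0]
force: [-1.8, 0.1, 6.0]
opening: 0.0721
grasp_force: 29.9
ee_pos: [0.6, 0.0692, 0.0697]
force: [-0.2, 2.6, 4.9]
grasp_force: 29.9
ee_pos: [0.6, 0.0689, 0.0697]
force: [-0.9, 4.0, 5.4]
grasp_force: 29.9
ee_pos: [0.6, 0.0683, 0.0697]
force: [-1.4, 5.3, 5.1]
grasp_force: 29.9
turn 0.0002 heading 1.5842 shift [0.0017 0.0003 0.0017] t 19.6333 tilt [ 0.002  0.002 -1.   ]
```

```bash
for i in 1 2 3; do python3 inch.py '[[[-0.0006, 0, 0, 0], [0, 0, 0, 0]]]'|grep -E "pos|force:"; done
```

```text
ee_pos: [0.6001, 0.0681, 0.0697]
force: [-0.3, 6.3, 5.2]
grasp_force: 29.9
ee_pos: [0.6001, 0.0676, 0.0697]
force: [-1.1, 7.4, 5.5]
grasp_force: 29.9
ee_pos: [0.6002, 0.067, 0.0697]
force: [-0.4, 6.9, 5.5]
grasp_force: 29.9
```

```bash
python3 inch.py '[[[0, 0, 0, 0], [0, 0, 0, 0], [0, 0, 0, 0], [0, 0, 0, 0], [0, 0, 0, 0], [-0.02, 0, 0, 0], [-0.027, 0, 0, 0], [-0.027, 0, 0, 0], [-0.02, 0, 0, 0], [0, 0, 0, 0]]]' 0.0922|grep -E "pos|open|force:"
python3 -c "
from h import *
goto(.6015,-.0275,.068,1.584)"
```

```text
ee_pos: [0.6011, -0.0326, 0.0687]
force: [-0.3, 0.4, 0.3]
opening: 0.0917
grasp_force: 0.0
turn -0.0031 heading 1.5809 shift [0.0051 0.0005 0.0006] t 20.9667 tilt [ 0.    -0.001 -1.   ]
```

```bash
python3 inch.py '[[[0.004, 0.0005, 0, -0.003], [0, 0, 0, 0], [0, 0, 0, 0], [0, 0, 0, 0], [0, 0, 0, 0], [0, 0, 0, 0]]]' 0.06|grep -E "pos|open|force"
python3 inch.py '[[[0, 0, 0, 0], [0, 0, 0, 0], [0, 0, 0, 0], [0, 0, 0, 0], [0, 0, 0, 0], [-0.02, 0, 0, 0], [-0.027, 0, 0, 0], [-0.027, 0, 0, 0], [-0.02, 0, 0, 0], [0, 0, 0, 0]]]' 0.0922|grep -E "pos|open|force:"
python3 -c "
from h import *
goto(.6028,-.122,.068,1.584)"
```

```text
ee_pos: [0.6011, -0.0235, 0.0686]
force: [-1.9, 4.1, 0.7]
opening: 0.072
grasp_force: 30.0
ee_pos: [0.6031, -0.1227, 0.0688]
force: [1.0, -0.1, -0.3]
opening: 0.0919
grasp_force: 0.0
turn -0.0002 heading 1.5838 shift [ 0.0008 -0.0003  0.0008] t 22.3 tilt [ 0.001 -0.002 -1.   ]
```

```bash
python3 inch.py '[[[0, 0, 0, 0], [0, 0, 0, 0], [0, 0, 0, 0], [0, 0, 0, 0], [0, 0, 0, 0], [0, 0, 0, 0]]]' 0.06|grep -E "pos|open|force"
for i in 1 2 3 4; do python3 inch.py '[[[0.0008, 0, 0, 0], [0, 0, 0, 0]]]'|grep -E "pos|force:"; done
```

```text
ee_pos: [0.6028, -0.1176, 0.0687]
force: [-1.0, 3.4, -0.0]
opening: 0.0719
grasp_force: 30.0
ee_pos: [0.6028, -0.1176, 0.0687]
force: [-0.8, 0.0, -0.2]
grasp_force: 30.0
ee_pos: [0.6029, -0.1172, 0.0687]
force: [0.1, -1.1, -0.4]
grasp_force: 30.0
ee_pos: [0.603, -0.1166, 0.0688]
force: [0.7, -3.1, -0.5]
grasp_force: 30.0
ee_pos: [0.6031, -0.1157, 0.0688]
force: [0.9, -3.1, -1.9]
grasp_force: 30.0
```

```bash
python3 inch.py '[[[0, 0, 0, 0], [0, 0, 0, 0], [0, 0, 0, 0], [0, 0, 0, 0], [0, 0, 0, 0], [0, 0, -0.02, 0], [0, 0, -0.04, 0], [0, 0, -0.04, 0], [0, 0, -0.04, 0], [0, 0, -0.02, 0]]]' 0.0922|grep -E "pos|open"
python3 inch.py '[[[0, -0.02, 0, 0], [0, -0.04, 0, 0], [0, -0.04, 0, 0], [0, -0.04, 0, 0], [0, -0.04, 0, 0], [0, -0.02, 0, 0], [0, 0, 0, 0], [0, 0, 0, 0]]]'|grep -E "time|pos|open"
python3 - <<'E'
from h import *
n=8
A=np.mean([arm.get_image("top")[:,:,::-1] for _ in range(n)],0).astype(np.uint8); B=arm.get_image("side")[:,:,::-1]; cv2.imwrite("pics/topf2.png",A); cv2.imwrite("pics/sidef2.png",B)
a=A[170:222,265:410]; b=B[180:286,290:380]; c=B[240:310,340:440]; d=A[110:290,170:500]
o=np.zeros((600,800,3),np.uint8); o[:260,:725]=cv2.resize(a,None,fx=5,fy=5,interpolation=2); o[260:599,:288]=cv2.resize(b,None,fx=3.2,fy=3.2,interpolation=2)
o[260:540,300:800]=cv2.resize(d,(500,280),interpolation=2)
cv2.imwrite("pics/f2.png",o)
g=cv2.cvtColor(A,cv2.COLOR_BGR2GRAY).astype(float)
for lo,hi,z,nm in((299,334,.094,"L"),(340,375,.094,"R")):
    us=np.arange(lo,hi); v=[]
    for u in us:
        c=g[176:196,u]; th=150; i=np.argmax(c>th); v.append(176+i-1+(th-c[i-1])/(c[i]-c[i-1]))
    p=np.polyfit(us,v,1)
    r=lambda u:least_squares(lambda q:proj("top",[q[0],q[1],z])[0]-[u,np.polyval(p,u)],[.6,0]).x
    P,Q=r(lo),r(hi); print(nm,"far edge",P.round(4),Q.round(4),"yaw",round(-(P[0]-Q[0])/(P[1]-Q[1]),4))
print(np.round(g[188:204,330:345].mean(0)))
E
```

```text
ee_pos: [0.6043, -0.1157, 0.2344]
opening: 0.0919
time: 24.97
ee_pos: [0.4027, -0.1189, 0.2294]
opening: 0.0917
L far edge [0.6382 0.0853] [ 0.6396 -0.0206] yaw 0.0132
R far edge [ 0.6404 -0.0387] [ 0.6416 -0.1443] yaw 0.0117
[253. 253. 253. 253. 253. 253. 249. 249. 252. 253. 253. 253. 253. 253.
 253.]
```

View pics/f2.png

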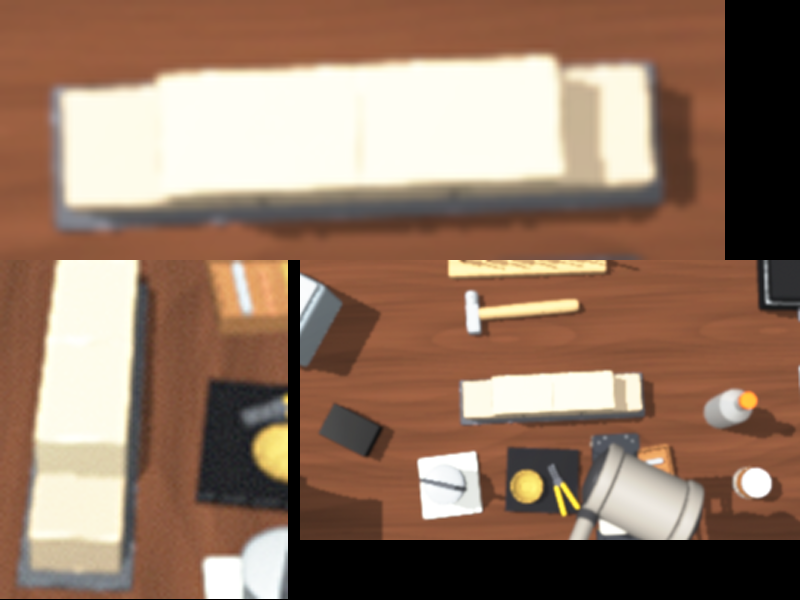

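The top view shows the bricks in one straight line, seam at about (360,125), with equal ends of lower course showing (93 and 95 px). The pot is upright mid-tile and the bystanders look undisturbed, so I'll hand in.

```bash
python3 -c "
from workcell import arm
print(arm.close_job())"
```

```text
the job is handed in; nothing more can be done
None
```

The job is handed in at about 25 s: the pot stands upright at about the middle of the tile, and the two loose bricks meet end to end over the middle brick, in line with the lower course to about 0.002 rad, with no visible change to the other things on the bench.

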